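# Index the specimen viewer to the red mark

### The job

Set the specimen viewer to the red mark: press its black handwheel down to free the lock, turn it anticlockwise until the yellow pointer on its rim stands at the red mark, feel for the notch close by it and let the wheel come up gently until it locks at its full height, then let go. Never force the wheel against its lock nor jam it down on the bottom, and leave the little specimen bottles around it standing where they are.

Things in the scene. Friction and masses are not known exactly. Their poses are not given: they have to be found in the camera images.
- collar: fixed aluminium ring, 124 mm across, heights 50 to 68 mm, on the cream viewer case (170 x 170 mm, its top 50 mm above the table). Origin on the table surface on the wheel's upright turning axis; z up; x points from the axis to the red mark. The lock is hidden inside: it bears 20 N at most; a tooth rubbing under its rim drags with about 0.2 Nm
- red_mark (a point): red stripe on the collar, 6 mm wide, on the side away from the robot; this point is on it, 66 mm from the turning axis, 66 mm above the table. Its lock notch, hidden inside, is not exactly at the stripe but up to 8 mm to either side along the rim, and must be felt for. With 1.5 mm of play (0.03 rad) each side of the tooth, the wheel rises 5 mm there and locks
- white_mark (a point): white stripe like the red one, 0.5 rad (33 mm along the rim) further anticlockwise seen from above, with a lock notch of its own 0.5 rad beyond the red one's: the wrong place
- pointer (a point): tip of the yellow pointer on the black handwheel's rim, 66 mm from the axis, 66 mm above the table when the wheel is up. At the start it is 0.8 to 1.25 rad clockwise (seen from above) of the red mark, locked in a wide pocket in which the wheel turns a little without pressing until its tooth meets a stop
- grip_top (a point): centre of the top of the wheel's grey wing grip, on the turning axis, 124 mm above the table when the wheel is up. The grip is a rigid bar 64 mm long, 24 mm wide, 32 mm tall, its length along the line from axis to pointer, standing on the wheel's disc (120 mm across, its top 92 mm above the table when up)
- wheel: handwheel (disc, grip, pointer). Origin on the axis, at table height when up; x to the pointer. Presses down against a spring: 4 N starts it, +1 N per mm. A hidden tooth (6 mm wide, 50 mm from the axis) frees 5 mm down, then turns lightly (0.06 Nm); hard bottom at 9.5 mm (13 to 14 N). Let up between pocket and notches, the tooth rests under a flat rim, wheel 5 mm low
- vial_red: bystander: small clear specimen bottle with a red cap, 31 mm across, 68 mm tall, 60 g, standing beside the viewer; origin at the centre of its underside
- vial_black: bystander: small clear specimen bottle with a black cap, 31 mm across, 68 mm tall, 60 g, standing beside the viewer; origin at the centre of its underside
- vial_blue: bystander: small clear specimen bottle with a blue cap, 31 mm across, 68 mm tall, 60 g, standing beside the viewer; origin at the centre of its underside

How it is judged:
By the outcome, as a careful person would: the job done as asked, in the order asked, and still so for the second after the job is handed in, with the robot touching nothing.
It also fails if it takes over 72 s, if anything falls off the work surface, if the arm or the gripper's body presses on something with over 40 N, if the wrist force passes 120 N, or if a joint passes its speed limit or range.

### The arm

A 6-joint arm with a two-finger parallel gripper is mounted at the origin on the work surface. World frame = base frame: x ahead of the robot, y to its left, z up, the work surface at z = 0. Lengths are in m, angles in rad, forces in N, time in s.
With the tool pointing down it reaches from about 0.15 to 0.775 m from the base axis. Payload 6.1 kg.
Tool frame: the origin (TCP) lies on the centre line of the jaws, within the pads' length; the fingertips stand arm.finger_overhang ahead of it and the grasp point (between the pads) lies 2 mm behind it (arm.finger_overhang is the distance from the TCP to the fingertips, in m); z points along the fingers, y is the line along which they close (so a half turn about z gives the same grasp; the last joint's range is limited). The gripper opens to 85 mm and grips with 20 to 120 N. Pads are 22 mm wide; open, the fingers measure 114 mm over their backs; the gripper's body (76 mm by 85 mm) begins 54 mm behind the grasp point. The pads swing forward as they close: fully open they stand 13 mm farther back than shut.
Start: joints at [1.321, 0.126, -0.04, 1.405, 0, 1.571], TCP at [0.13, 0.509, 0.248] pointing down, gripper open.
Joint ranges: [-2.72, 2.72], [-0.95, 1.95], [-1.27, 1.35], [-1.78, 2.02], [-1.46, 1.47], [-3.14, 3.14]. Speed limits (rad/s): [2.39, 2.39, 3.01, 3.14, 3.14, 3.14].

### API

Orientations are given as a unit quaternion [x, y, z, w].
In Python, from cell import arm, kinematics, capture, get_calibration, job gives the robot as it stands. Calls block until the motion is done:
- arm.movep(position, orientation): joint-space move of the TCP to a pose.
- arm.line_to(position, rot=None, vel=0.15, contact_N=None): straight line of the TCP; rot=None keeps the orientation; vel is the mean speed in m/s. With contact_N (N) it stops when the force on the tool has changed by that much, and returns True; else False.
- arm.movej(angles): joint-space move.
- arm.move_gripper(opening, force=None): finger opening in m; force is the grip in N (None keeps the last); returns when the fingers have stopped.
- arm.pause(seconds).
- kinematics.solve_ik(position, orientation): joint angles nearest the present ones, or None.
- capture(name): name is "scene" or "top" or "wrist"; returns the picture (384x512x3 uint8, red, green, blue); there is no depth.
- get_calibration(name): a dict with "camera_matrix" (3x3 intrinsics, pixels), "extrinsics" (4x4, takes a point from world to camera coordinates). Camera axes: x right, y up, looking along -z (the intrinsics and any distortion apply to the point x, -y, -z); pixel columns grow to the right and rows downward; lengths in m; the calibration is good to about 2 mm. A picture is of the moment at which its call begins: read the wrist's pose just before it. get_calibration takes no time and is no camera call; for the wrist camera it gives the pose at the moment of the call.
A pose or a line that the arm cannot do raises arm.Unreachable and nothing moves.
- job.hand_in(): hands the job in; it is judged then, once.
Readings, each from a call of its own:
- arm.get_time_s(): time.
- arm.get_joint_positions(): joint angles.
- arm.get_qd(): joint speeds.
- arm.get_joint_torque(): joint torques, N m.
- arm.get_eef_pos(): TCP position.
- arm.get_orientation(): TCP orientation.
- arm.get_ft_force(): force on the tool from outside, world axes, zero at the start.
- arm.get_wrist_torque(): the same for the moment, N m.
- arm.get_gripper_width(): finger opening in m.
- arm.get_gripper_force(): force on a finger pad.
Only numpy, scipy, OpenCV 4.12 (cv2) and the standard library are available. Lean on these libraries where they do the work, as an engineer would, in place of code of your own. Each camera call takes 0.05 s, during which the arm holds its last target. There are 200 camera calls.

## Working session

There is one attempt and no reset: what is moved stays moved. The work goes in short steps, each a Python script; the robot and the scene stay as the last script left them, time stands still between calls to the robot, and variables do not carry over. Pictures are saved under pics/ and viewed, at most 10 in all, crops included, and the job is handed in when it is done.

```bash
ls; mkdir -p pics; python3 - <<'E'
from cell import *
import cv2
for n in ("top","scene"):
    cv2.imwrite(f"pics/{n}0.png",capture(n)[:,:,::-1]); c=get_calibration(n); print(n,c)
print(arm.finger_overhang,arm.get_time_s(),arm.get_orientation())
E
```

```text
pics
top {'camera_matrix': array([[489.81780369,   0.        , 253.57315293],
       [  0.        , 489.81780369, 184.49534988],
       [  0.        ,   0.        ,   1.        ]]), 'extrinsics': array([[ 0.01617984, -0.99983855,  0.00781518, -0.00853482],
       [ 0.99305871,  0.01697987,  0.11638765, -0.57021765],
       [-0.11650156,  0.0058778 ,  0.99317312, -1.00406518],
       [ 0.        ,  0.        ,  0.        ,  1.        ]])}
scene {'camera_matrix': array([[357.22440021,   0.        , 252.06699974],
       [  0.        , 357.22440021, 188.01012589],
       [  0.        ,   0.        ,   1.        ]]), 'extrinsics': array([[ 0.50744039,  0.86136309, -0.02361963, -0.28680391],
       [-0.51132651,  0.32306611,  0.7963501 ,  0.20546825],
       [ 0.69357729, -0.39202286,  0.60437458, -1.15664159],
       [ 0.        ,  0.        ,  0.        ,  1.        ]])}
0.017 0.1 [ 1.24584199e-01  9.92208801e-01 -6.82534692e-04 -7.66414099e-05]
```

View pics/top0.png

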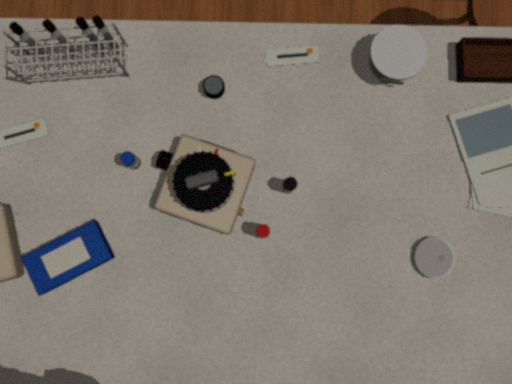

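View pics/scene0.png

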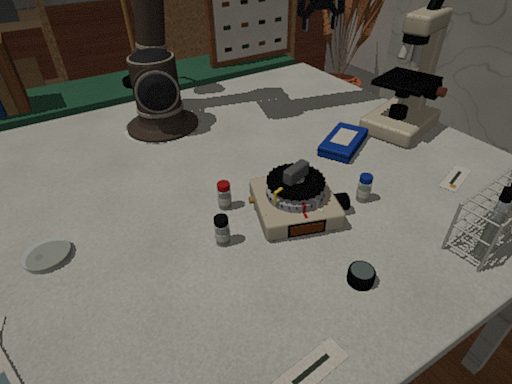

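The top view shows the wheel axis near px (203,180), the yellow pointer near (233,174), the red mark near (216,152), and vials at (290,184), (263,231) and (128,159). Next I'll take a closer look with the wrist camera from above.

```bash
cat > h.py <<'E'
from cell import *
import numpy as np, cv2
from scipy.spatial.transform import Rotation as R
def px2w(cal,uv,z):
    K,E=cal["camera_matrix"],cal["extrinsics"]
    d=np.linalg.inv(K)@[uv[0],uv[1],1.]; d=E[:3,:3].T@(d*[1,-1,-1]); o=-E[:3,:3].T@E[:3,3]
    return o+d*(z-o[2])/d[2]
def w2px(cal,p):
    c=(cal["extrinsics"]@[*p,1])[:3]*[1,-1,-1]; q=cal["camera_matrix"]@c; return q[:2]/q[2]
def quat(th):  # tool down, closing axis (tool y) at world yaw th
    y=np.array([np.cos(th),np.sin(th),0]); z=np.array([0,0,-1.]); return R.from_matrix(np.c_[np.cross(y,z),y,z]).as_quat()
E
python3 - <<'E'
from h import *
c=get_calibration("top")
for n,uv,z in (("grip",(203,180),.124),("ptr",(235,173.5),.066),("red",(216,152),.066),("vblk",(290,184),.068),("vred",(263,231),.068),("vblu",(128,158),.068)): print(n,px2w(c,uv,z).round(4))
g=px2w(c,(203,180),.11)
o=arm.get_orientation(); print(R.from_quat(o).as_matrix().round(2))
w=get_calibration("wrist"); print(np.linalg.inv(w["extrinsics"]).round(3), w["camera_matrix"])
E
```

```text
grip [0.5667 0.0993 0.124 ]
ptr [0.5885 0.0397 0.066 ]
red [0.6327 0.0798 0.066 ]
vblk [ 0.5685 -0.0734  0.068 ]
vred [ 0.4718 -0.0195  0.068 ]
vblu [0.6166 0.2601 0.068 ]
[[-0.97  0.25 -0.  ]
 [ 0.25  0.97 -0.  ]
 [-0.   -0.   -1.  ]]
[[ 0.248 -0.927 -0.283  0.056]
 [ 0.969  0.236  0.073  0.528]
 [-0.001 -0.292  0.956  0.374]
 [ 0.     0.     0.     1.   ]] [[299.40423299   0.         254.62197383]
 [  0.         299.40423299 187.44595764]
 [  0.           0.           1.        ]]
```

```bash
python3 - <<'E'
from h import *
q=quat(-.82)
arm.movep([.565-.03,.098+.03,.26],q)
arm.pause(.3)
cal=get_calibration("wrist"); im=capture("wrist")[:,:,::-1]
np.savez("w1.npz",K=cal["camera_matrix"],E=cal["extrinsics"])
u=w2px(cal,[.565,.098,.09]); print(u,arm.get_time_s(),arm.get_joint_positions(),arm.get_ft_force())
cv2.imwrite("pics/w1.png",im)
x0,y0=max(0,int(u[0])-100),max(0,int(u[1])-75); 
cv2.imwrite("pics/w1c.png",cv2.resize(im[y0:y0+150,x0:x0+200],None,fx=4,fy=4,interpolation=cv2.INTER_CUBIC)); print(x0,y0)
E
```

```text
[298.69076339 171.62582864] 2.45 [2.35596942e-01 1.74361015e-01 4.29466744e-02 1.43938598e+00
 7.01885525e-06 2.62559286e+00] [-1.0862695   0.31899329  0.70395249]
198 96
```

View pics/w1c.png

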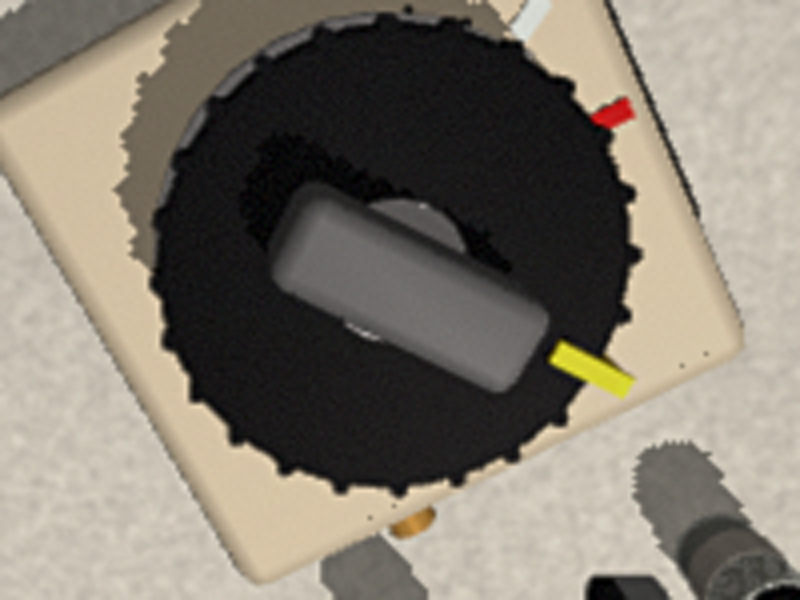

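The wrist crop shows the disc centre near (397,253), the grip-top centre near (411,288), the pointer tip at (630,385) and the red stripe at (600–633,112). The white stripe is at (530,20).

```bash
python3 - <<'E'
from h import *
d=np.load("w1.npz"); cal={"camera_matrix":d["K"],"extrinsics":d["E"]}
f=lambda x,y,z: px2w(cal,(198+(x+.5)/4-.5,96+(y+.5)/4-.5),z)
a=f(397,253,.090); g=f(411,288,.122); p=f(631,385,.066); pb=f(553,353,.092);r=f(632,108,.066); r2=f(598,122,.068); w=f(545,5,.066)
print(a,g,"ptr",p,pb,"red",r,r2,"white",w)
for c in (a[:2],g[:2],(a+g)[:2]/2):
  ang=lambda q:np.arctan2(*(q[:2]-c)[::-1])
  print(c,[ (ang(q).round(3),np.linalg.norm(q[:2]-c).round(4)) for q in (p,pb,r,r2,w)])
e1=f(297,228,.12);e2=f(524,350,.12);print("grip ends ang",np.arctan2(*(e2-e1)[:2][::-1]))
print([w2px(cal,[*(a[:2]+.066*np.array([np.cos(t),np.sin(t)])),.066]).round(1) for t in(-.28,)])
E
```

```text
[0.57300122 0.10874591 0.09      ] [0.57110543 0.10849062 0.122     ] ptr [0.5902133  0.02805857 0.066     ] [0.58209145 0.06153415 0.092     ] red [0.64103033 0.0853921  0.066     ] [0.63224328 0.08977778 0.068     ] white [0.64298502 0.12117498 0.066     ]
[0.57300122 0.10874591] [(np.float64(-1.361), np.float64(0.0825)), (np.float64(-1.381), np.float64(0.0481)), (np.float64(-0.331), np.float64(0.0719)), (np.float64(-0.31), np.float64(0.0622)), (np.float64(0.176), np.float64(0.0711))]
[0.57110543 0.10849062] [(np.float64(-1.338), np.float64(0.0827)), (np.float64(-1.341), np.float64(0.0482)), (np.float64(-0.319), np.float64(0.0736)), (np.float64(-0.297), np.float64(0.0639)), (np.float64(0.175), np.float64(0.073))]
[0.57205332 0.10861827] [(np.float64(-1.349), np.float64(0.0826)), (np.float64(-1.361), np.float64(0.0481)), (np.float64(-0.325), np.float64(0.0728)), (np.float64(-0.303), np.float64(0.0631)), (np.float64(0.175), np.float64(0.072))]
grip ends ang -1.3126677589702265
[array([349.1, 122.5])]
```

```bash
python3 - <<'E'
from h import *
q=quat(-.82); off=.076*np.array([.73,.68])
arm.movep([.570-off[0]+.01,.105-off[1]-.01,.27],q)
arm.pause(.3)
cal=get_calibration("wrist"); im=capture("wrist")[:,:,::-1]
np.savez("w2.npz",K=cal["camera_matrix"],E=cal["extrinsics"])
print(np.linalg.inv(cal["extrinsics"])[:3,3],arm.get_time_s(),arm.get_eef_pos())
u=w2px(cal,[.570,.105,.09]); x0,y0=max(0,int(u[0])-100),max(0,int(u[1])-75); print(u,x0,y0)
a=cv2.resize(im[y0:y0+150,x0:x0+200],(800,600),interpolation=cv2.INTER_CUBIC)
cv2.imwrite("pics/w2c.png",a)
t=cv2.imread("pics/top0.png"); cv2.imwrite("pics/t0c.png",cv2.resize(t[120:240,140:300],(800,600),interpolation=cv2.INTER_CUBIC))
E
```

```text
[0.5774814  0.09647223 0.39595401] 3.2333 [0.52456368 0.04406804 0.26974316]
[242.96894245  96.0215003 ] 142 21
```

View pics/w2c.png

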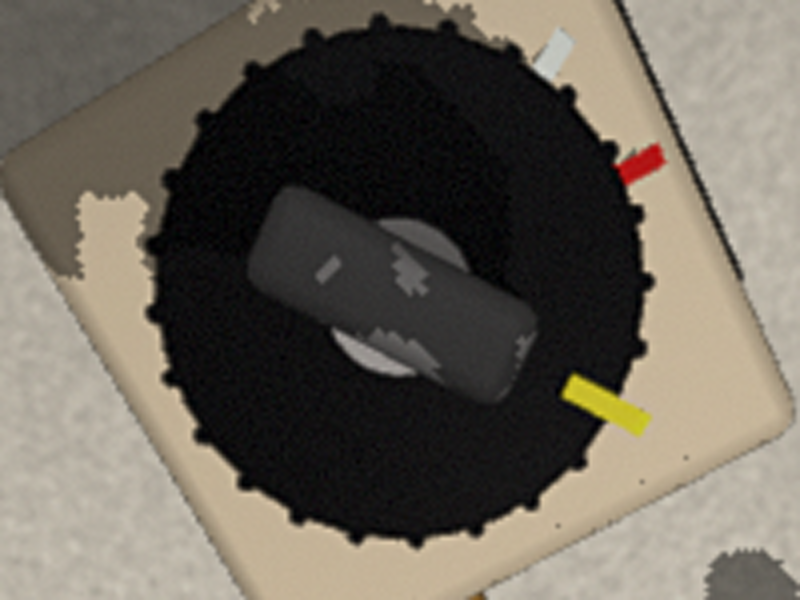

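View pics/t0c.png

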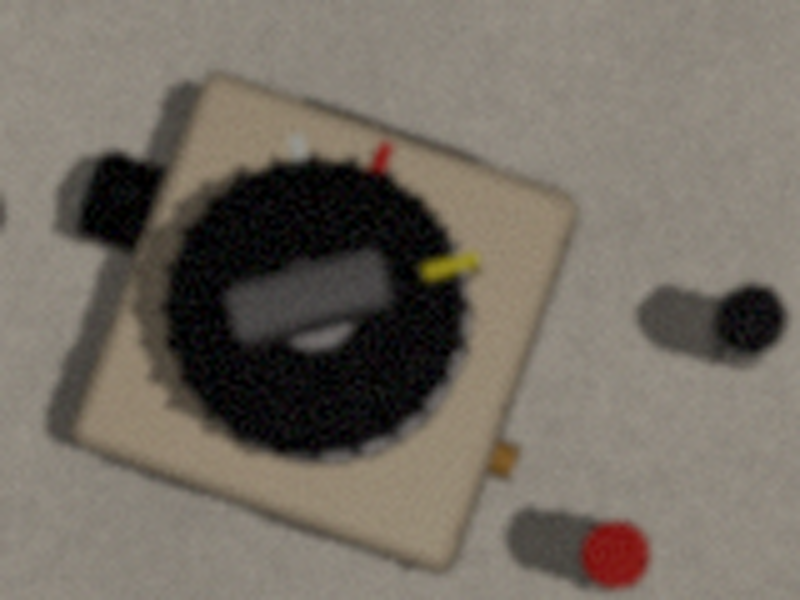

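Wrist crop 2 shows the disc centre near (400,281), the grip at (393,295), the pointer from (567,385) to (646,422) and the red stripe from (622,172) to (663,153). The top crop shows the disc at (318,309), the grip at (308,297), the pointer tip at (478,263) and the red stripe from (379,172) to (385,146).

```bash
python3 - <<'E'
from h import *
d=np.load("w2.npz"); C={"w2":({"camera_matrix":d["K"],"extrinsics":d["E"]},142,21,4),"top":(get_calibration("top"),140,120,5)}
P={"w2":dict(disc=(400,281),grip=(393,295),ptr=(646,422),pb=(567,385),red=(663,153),redi=(622,172)),
"top":dict(disc=(318,309),grip=(308,297),ptr=(478,263),pb=(422,272),red=(385,146),redi=(379,172))}
Z=dict(disc=.088,grip=.124,ptr=.092,pb=.092,red=.068,redi=.068)
for n in P:
  cal,x0,y0,s=C[n]
  Q={k:px2w(cal,(x0+(x+.5)/s-.5,y0+(y+.5)/s-.5),Z[k])[:2] for k,(x,y) in P[n].items()}
  c=(Q["disc"]+Q["grip"])/2
  print(n,Q["disc"].round(4),Q["grip"].round(4))
  for k in ("ptr","pb","red","redi"): v=Q[k]-c; print(k,Q[k].round(4),np.arctan2(v[1],v[0]).round(3),np.linalg.norm(v).round(4))
  v=Q["ptr"]-Q["pb"]; print("ptr dir",np.arctan2(v[1],v[0]))
E
```

```text
w2 [0.5726 0.1093] [0.57   0.1069]
ptr [0.5899 0.0416] -1.299 0.069
pb [0.5828 0.0624] -1.324 0.0471
red [0.6406 0.0823] -0.357 0.0739
redi [0.6303 0.0866] -0.349 0.0628
ptr dir -1.2426254515746225
top [0.5684 0.1024] [0.5686 0.1029]
ptr [0.5876 0.0385] -1.282 0.0669
pb [0.5835 0.0608] -1.226 0.0444
red [0.639  0.0786] -0.328 0.0745
redi [0.6281 0.0808] -0.35 0.0635
ptr dir -1.3924859987226124
```

```bash
cat >> h.py <<'E'
def ft(n=5):
    F=[];T=[]
    for _ in range(n): F.append(arm.get_ft_force());T.append(arm.get_wrist_torque());arm.pause(.02)
    return np.r_[np.mean(F,0),np.mean(T,0)]
def st(m=""): print(m,"t%.1f"%arm.get_time_s(),"p",arm.get_eef_pos().round(4),"ft",ft().round(2),"w%.4f"%arm.get_gripper_width(),flush=True)
E
python3 - <<'E'
from h import *
q=quat(-1.29+np.pi/2); c=[.570,.105]
arm.movep([*c,.19],q); arm.move_gripper(.042,40)
arm.pause(.2); st("above")
print("contact",arm.line_to([*c,.116],vel=.06,contact_N=3)); arm.pause(.2); st("down")
if arm.get_eef_pos()[2]<.119:
    arm.move_gripper(0.0,40); arm.pause(.2); st("grip")
print(arm.get_joint_positions().round(3), arm.get_gripper_force())
cv2.imwrite("pics/g1.png",capture("scene")[:,:,::-1])
E
```

```text
above t4.9 p [0.57  0.105 0.19 ] ft [0.18 0.02 0.01 0.   0.01 0.01] w0.0418
contact False
down t6.5 p [0.5702 0.105  0.1163] ft [-0.15  0.18 -0.   -0.02 -0.    0.02] w0.0419
grip t7.1 p [0.5705 0.1051 0.1163] ft [ 2.6   0.65  1.51  0.21 -0.44 -0.05] w0.0233
[ 0.182  0.258 -0.168  1.143  0.     1.472] 44.30237531661987
```

```bash
python3 - <<'E'
from h import *
c=np.array([.570,.105,.116])
# comply along closing axis, then press
f=ft()
y=np.array([np.cos(.281),np.sin(.281)]); 
c[:2]+=y*.001; arm.line_to(c,vel=.02); arm.pause(.2); st("shift1mm")
for d in (.002,.004,.0055,.0065,.0075):
    arm.line_to(c-[0,0,d],vel=.015); arm.pause(.15); st(d)
    if ft()[2]>11: break
E
```

```text
shift1mm t7.8 p [0.5707 0.1052 0.116 ] ft [-0.42 -0.07  4.58 -0.02  0.22 -0.02] w0.0232
0.002 t8.3 p [0.5707 0.1052 0.1142] ft [-1.48  0.16  5.98 -0.06  0.45 -0.04] w0.0232
0.004 t8.9 p [0.5708 0.1052 0.1125] ft [-1.69 -0.28  7.67 -0.11  0.6  -0.04] w0.0234
0.0055 t9.5 p [0.5707 0.1052 0.1112] ft [-2.31 -0.37  9.42 -0.1   0.7  -0.04] w0.0231
0.0065 t10.0 p [0.5708 0.1052 0.1103] ft [-2.77 -0.69 10.19 -0.14  0.81 -0.06] w0.0235
0.0075 t10.6 p [0.5707 0.1052 0.1095] ft [-3.27 -0.27 10.9  -0.12  0.89 -0.05] w0.0237
```

```bash
cat >> h.py <<'E'
import json
def load(): return json.load(open("s.json"))
def save(c,a): json.dump([list(map(float,c)),float(a)],open("s.json","w"))
def turn(c,a,comply=.15e-3):
    arm.line_to(c,rot=quat(a+np.pi/2),vel=.05); arm.pause(.1); f=ft(3)
    return np.r_[c[:2]+np.clip(comply*f[:2],-.0005,.0005),c[2]],f
E
python3 - <<'E'
from h import *
c=np.array([.571,.1053,.116-.0075]); a=-1.29
for a in -1.29+np.r_[.03,np.linspace(.1,.765,8)]:
    c,f=turn(c,a); save(c,a); print("t%.1f"%arm.get_time_s(),a.round(3),c.round(4),arm.get_eef_pos()[2].round(4),f.round(2),arm.get_gripper_width().round(4),flush=True)
    if abs(f[5])>.4 or not 9<f[2]<13 or np.hypot(*f[:2])>12: print("STOP");break
E
```

```text
Traceback (most recent call last):
AttributeError: 'float' object has no attribute 'round'
```

```bash
python3 - <<'E'
from h import *
c,_=load(); c=np.array(c)
for a in -1.29+np.linspace(.1,.765,8):
    c,f=turn(c,a); save(c,a); print("t%.1f %.3f"%(arm.get_time_s(),a),c.round(4),"z%.4f"%arm.get_eef_pos()[2],f.round(2),"%.4f"%arm.get_gripper_width(),flush=True)
    if abs(f[5])>.4 or not 9<f[2]<13 or np.hypot(*f[:2])>12: print("STOP");break
E
```

```text
t11.6 -1.190 [0.5702 0.1052 0.1085] z0.1096 [-2.3  -0.04 10.83 -0.15  0.66  0.05] 0.0233
t12.0 -1.095 [0.5699 0.1052 0.1085] z0.1097 [-1.51 -0.07 10.48 -0.15  0.52  0.06] 0.0230
t12.4 -1.000 [0.5698 0.1052 0.1085] z0.1098 [-0.52 -0.18 10.22 -0.14  0.43  0.07] 0.0234
t12.8 -0.905 [0.5698 0.1051 0.1085] z0.1098 [-0.51 -0.64 10.35 -0.15  0.34  0.03] 0.0232
t13.2 -0.810 [0.5697 0.105  0.1085] z0.1098 [-0.41 -0.18 10.74 -0.16  0.31  0.05] 0.0232
t13.6 -0.715 [0.5697 0.105  0.1085] z0.1098 [ 0.06 -0.31 10.72 -0.15  0.32  0.06] 0.0232
t14.0 -0.620 [0.5696 0.105  0.1085] z0.1099 [-0.89  0.16  9.82 -0.17  0.31  0.05] 0.0229
t14.4 -0.525 [0.5696 0.105  0.1085] z0.1099 [-0.04  0.13 10.08 -0.13  0.22  0.06] 0.0236
```

```bash
python3 - <<'E'
from h import *
c,a=load(); c=np.array(c)
for i in range(20):
    hit=arm.line_to(c+[0,0,.0024],vel=.012,contact_N=5); f=ft(3); z=arm.get_eef_pos()[2]
    print("t%.1f %.3f"%(arm.get_time_s(),a),hit,"z%.4f"%z,f.round(2),flush=True)
    if not hit and f[2]>6: print("NOTCH?"); save(c,a); break
    arm.line_to(c,vel=.03)
    a+=.018; c,f=turn(c,a); save(c,a)
    if abs(f[5])>.4 or not 8.5<f[2]<13: print("STOP",f.round(2));break
E
```

```text
t14.7 -0.525 True z0.1114 [ 1.47  0.67  1.86 -0.07  0.01  0.05]
t15.6 -0.507 True z0.1114 [ 0.8   0.29  3.51 -0.13  0.07  0.05]
t16.6 -0.489 True z0.1114 [ 0.41  0.26  2.65 -0.06  0.08  0.04]
t17.5 -0.471 True z0.1114 [ 0.65 -0.18  2.92 -0.1   0.08  0.04]
t18.4 -0.453 True z0.1115 [ 0.53  0.83  2.68 -0.09  0.06  0.01]
t19.4 -0.435 True z0.1115 [ 1.03  0.52  3.4  -0.08  0.08  0.05]
t20.3 -0.417 True z0.1116 [ 0.68 -0.01  2.72 -0.08  0.07  0.02]
t21.3 -0.399 True z0.1118 [-0.13  0.17  3.71 -0.11  0.13  0.05]
t22.3 -0.381 False z0.1121 [ 0.56  0.55  9.27 -0.12  0.09  0.08]
NOTCH?
```

```bash
python3 - <<'E'
from h import *
c,a=load(); c=np.array(c)
for dz in (.003,.0036,.0042,.005):
    hit=arm.line_to(c+[0,0,dz],vel=.01,contact_N=4); f=ft(4)
    print("t%.1f %.3f"%(arm.get_time_s(),a),dz,hit,"z%.4f"%arm.get_eef_pos()[2],f.round(2),flush=True)
    if hit or f[2]<5: break
E
```

```text
t22.7 -0.381 0.003 False z0.1125 [ 1.13  0.62  7.8  -0.09  0.01  0.06]
t23.0 -0.381 0.0036 False z0.1130 [ 1.83  0.73  7.12 -0.1  -0.1   0.06]
t23.3 -0.381 0.0042 False z0.1135 [ 1.97  0.74  7.13 -0.07 -0.13  0.08]
t23.6 -0.381 0.005 False z0.1142 [ 1.79  0.53  5.96 -0.06 -0.25  0.11]
```

```bash
python3 - <<'E'
from h import *
c,a=load(); c=np.array(c)
c[2]+=.005; a+=.015; c,f=turn(c,a); print(f.round(2)); save(c,a)
for i in range(8):
    c[2]+=.0005
    arm.line_to(c,vel=.01); f=ft(4)
    print("t%.1f"%arm.get_time_s(),"z%.4f"%arm.get_eef_pos()[2],f.round(2),flush=True)
    if f[2]<2: break
save(c,a)
cv2.imwrite("pics/s2.png",capture("scene")[120:240,200:360,::-1].repeat(5,0).repeat(5,1))
E
```

```text
[ 1.92 -0.01  6.29 -0.06 -0.22  0.08]
t24.3 z0.1145 [ 1.44  0.41  5.8  -0.02 -0.14  0.05]
t24.6 z0.1150 [ 0.97  0.36  5.53 -0.03 -0.18  0.04]
t25.0 z0.1154 [ 1.26  0.59  4.8  -0.03 -0.24  0.06]
t25.3 z0.1158 [ 2.83  0.76  4.96  0.07 -0.51  0.04]
t25.6 z0.1162 [ 3.87  1.07  4.51  0.17 -0.84  0.04]
t25.9 z0.1163 [ 5.1   1.47  1.86  0.24 -1.14  0.03]
```

View pics/s2.png

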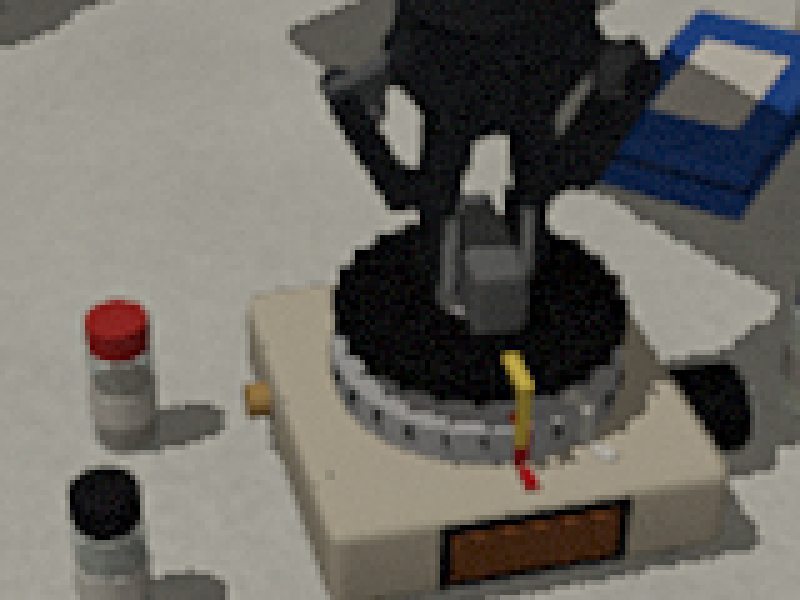

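The scene picture shows the yellow pointer (520,450) standing at the red stripe (525,475), and the wheel is up. I'll release it and retract.

```bash
python3 - <<'E'
from h import *
c,a=load(); c=np.array(c)
arm.line_to(c+[-.0005,0,.0003],vel=.01); st("pre")
arm.move_gripper(.042); arm.pause(.2); st("open")
arm.line_to(c+[0,0,.07],vel=.08); off=.076*np.array([-np.sin(a+np.pi/2),np.cos(a+np.pi/2)])
arm.line_to([.570-off[0],.105-off[1],.27],vel=.15); arm.pause(.3); st("up")
cal=get_calibration("wrist"); im=capture("wrist")[:,:,::-1]
u=w2px(cal,[.570,.105,.09]); x0,y0=max(0,int(u[0])-100),max(0,int(u[1])-75); print(u)
A=cv2.resize(im[y0:y0+150,x0:x0+200],(400,300),interpolation=cv2.INTER_CUBIC)
s=cv2.resize(capture("scene")[120:240,200:360,::-1],(400,300),interpolation=cv2.INTER_CUBIC)
t=cv2.resize(capture("top")[90:270,90:330,::-1],(400,300),interpolation=cv2.INTER_CUBIC)
cv2.imwrite("pics/end.png",np.vstack([np.hstack([A,s]),np.hstack([t,t*0])]))
E
```

```text
pre t26.2 p [0.5701 0.105  0.1163] ft [ 7.19  1.24 -0.69  0.28 -1.57  0.05] w0.0231
open t26.8 p [0.5691 0.1048 0.1166] ft [ 0.01 -0.13  0.08  0.01  0.    0.  ] w0.0418
up t29.1 p [0.6406 0.078  0.2698] ft [ 0.07 -0.24 -0.02  0.   -0.02 -0.  ] w0.0422
[253.47857088  96.48729452]
```

View pics/end.png

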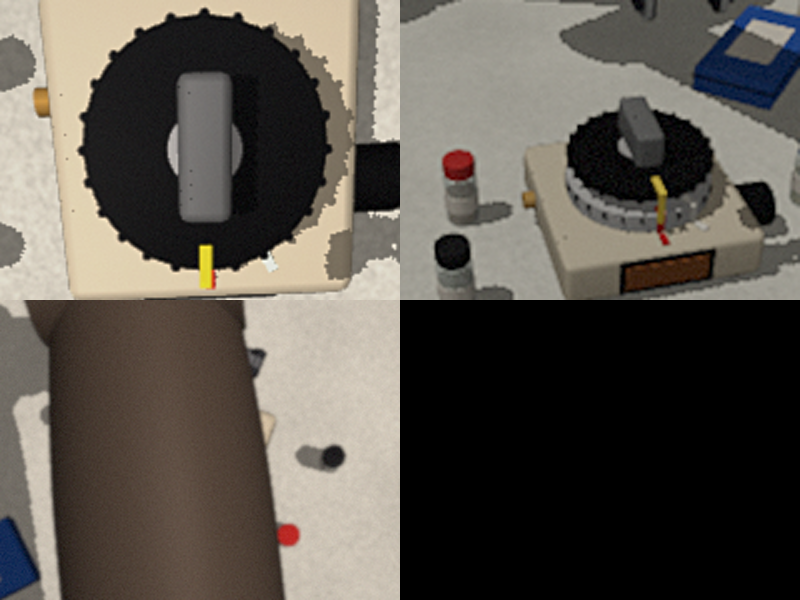

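The pointer at (206,268) covers the red stripe, which shows just beside it. The wheel is up, and the red and black vials are standing where they were; the arm hides the blue one, but nothing moved near it.

```bash
python3 -c "
from cell import job
print(job.hand_in())"
```

```text
the job is handed in; nothing more can be done
None
```

The job is handed in: the viewer's wheel is locked at full height in the notch at the red mark, and the gripper has let go and is clear, after about 29 s of the 72 s; the red and black bottles stand undisturbed, while the arm hid the blue one in the final picture.

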